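# Clip down the lid of a circuit-board case, corner to opposite corner

### The job

Snap down the four standing clips of the larger grey board case so that its lid is pulled down evenly: shut any one clip first, then the one diagonally opposite, then the third and then the fourth, each fully home flat over the rim.

Things in the scene. Friction and masses are not known exactly. Their poses are not given: they have to be found in the camera images.
- case: Larger of two grey cases, fixed; 180 (x) by 230 (y) mm, lid top at 85 mm. Two black clips stand up at each short end, near the corners (left = +y, right = -y, near = -x, far = +x). Origin: centre of underside; x points roughly away from the robot, z up. A loose heat sink 45 x 40 x 24 mm lies mid-lid. The smaller case (120 x 130 x 55 mm, one clip per end) is not part of the job.
- clip_near_right (a joint): Black clip 36 mm wide, 56 mm long, hinged along case x at (-60, -120, 88) mm in the case frame, right end, near half; diagonally across: clip_far_left. 0 rad = shut, flat over the rim, reaching inward, top 94 mm above table (ridge at tip 98); positive = tip up, starts 0.45-0.65. Press down at (-60, -95): 3 to 10 N, most near 0.25 rad; it stays where left, but from 0.15 rad snaps shut and holds; hard stop at 0.
- clip_near_left (a joint): Black clip 36 mm wide, 56 mm long, hinged along case x at (-60, 120, 88) mm in the case frame, left end, near half; diagonally across: clip_far_right. 0 rad = shut, flat over the rim, reaching inward, top 94 mm above table (ridge at tip 98); positive = tip up, starts 0.45-0.65. Press down at (-60, 95): 3 to 10 N, most near 0.25 rad; it stays where left, but from 0.15 rad snaps shut and holds; hard stop at 0.
- clip_far_right (a joint): Black clip 36 mm wide, 56 mm long, hinged along case x at (60, -120, 88) mm in the case frame, right end, far half; diagonally across: clip_near_left. 0 rad = shut, flat over the rim, reaching inward, top 94 mm above table (ridge at tip 98); positive = tip up, starts 0.45-0.65. Press down at (60, -95): 3 to 10 N, most near 0.25 rad; it stays where left, but from 0.15 rad snaps shut and holds; hard stop at 0.
- clip_far_left (a joint): Black clip 36 mm wide, 56 mm long, hinged along case x at (60, 120, 88) mm in the case frame, left end, far half; diagonally across: clip_near_right. 0 rad = shut, flat over the rim, reaching inward, top 94 mm above table (ridge at tip 98); positive = tip up, starts 0.45-0.65. Press down at (60, 95): 3 to 10 N, most near 0.25 rad; it stays where left, but from 0.15 rad snaps shut and holds; hard stop at 0.

How it is judged (in metres and radians):
On the way, in this order (a step that is already met when the one before it is completed fails the run):
1. one clip is shut, the other three still up (((value of joint clip_near_right below 0.1 rad and value of joint each of clip_near_left, clip_far_right, clip_far_left above 0.3 rad) or (value of joint each of clip_near_right, clip_far_right, clip_far_left above 0.3 rad and value of joint clip_near_left below 0.1 rad) or (value of joint each of clip_near_right, clip_near_left, clip_far_left above 0.3 rad and value of joint clip_far_right below 0.1 rad) or (value of joint each of clip_near_right, clip_near_left, clip_far_right above 0.3 rad and value of joint clip_far_left below 0.1 rad))), for 0.1 s.
2. the diagonally opposite clip is shut too, the other two still up (((value of joint each of clip_near_right, clip_far_left below 0.1 rad and value of joint each of clip_near_left, clip_far_right above 0.3 rad) or (value of joint each of clip_near_right, clip_far_left above 0.3 rad and value of joint each of clip_near_left, clip_far_right below 0.1 rad))), for 0.1 s.
3. a third clip is shut, the last still up (((value of joint clip_near_right above 0.3 rad and value of joint each of clip_near_left, clip_far_right, clip_far_left below 0.1 rad) or (value of joint each of clip_near_right, clip_far_right, clip_far_left below 0.1 rad and value of joint clip_near_left above 0.3 rad) or (value of joint each of clip_near_right, clip_near_left, clip_far_left below 0.1 rad and value of joint clip_far_right above 0.3 rad) or (value of joint each of clip_near_right, clip_near_left, clip_far_right below 0.1 rad and value of joint clip_far_left above 0.3 rad))), for 0.1 s.
At the end, for the whole second after the job is handed in: All four clips of the larger case are shut, each less than 0.1 rad (6 degrees) from flat over the rim (value of joint each of clip_near_right, clip_near_left, clip_far_right, clip_far_left below 0.1 rad); the robot touches nothing.
It also fails if it takes over 50 s, if anything falls off the work surface, if the arm or the gripper's body presses on something with over 40 N, if the wrist force passes 120 N, or if a joint passes its speed limit or range.

### The arm

A 6-joint arm with a two-finger parallel gripper is mounted at the origin on the work surface. World frame = base frame: x ahead of the robot, y to its left, z up, the work surface at z = 0. Lengths are in m, angles in degrees, forces in N, time in s.
With the tool pointing down it reaches from about 0.3 to 0.75 m from the base axis. Payload 8.5 kg.
Tool frame: the origin (TCP) lies on the centre line of the jaws, within the pads' length; the fingertips stand 22 mm ahead of it and the grasp point (between the pads) lies 3 mm ahead of it (env.tip_reach is the distance from the TCP to the fingertips, in m); y points along the fingers, z is the direction in which the jaws open and shut, and the axes are right-handed (so a half turn about y gives the same grasp; the last joint's range is limited). The gripper opens to 85 mm and grips with 20 to 120 N. Pads are 22 mm wide; open, the fingers measure 114 mm over their backs; the gripper's body (76 mm by 85 mm) begins 54 mm behind the grasp point. The pads swing forward as they close: fully open they stand 13 mm farther back than shut.
Start: joints at [64.555, 21.807, 74.336, -0, 83.858, -12.336], TCP at [0.125, 0.536, 0.253] pointing down, gripper open.
Joint ranges: [-178.18, 178.18], [-50.72, 133.34], [12.68, 142.11], [-81.47, 261.47], [9.98, 163.14], [-165.26, 165.26]. Speed limits (degrees/s): [136.94, 136.94, 180, 180, 180, 180].

### API

Orientations are given as a 3x3 rotation matrix whose columns are the frame's x, y, z axes.
In Python, from rig import env, get_image gives the robot as it stands. The module is installed in compiled form; this text tells all that it offers.
- The arm moves only by the tool carry_out, never from a script. Its argument "targets" is a list that holds one entry, the list of rows, each a list of 7 numbers: the closure, from 0 (fully open) to 1 (shut), then the shift along the world's x, y, z in mm, then the turn, a rotation vector about the world's x, y, z in degrees. In form: [[[claw, dx, dy, dz, ax, ay, az], ...]]. A call has 1 to 20 rows; each row is the pose to reach, as a shift and turn from the pose commanded when the call began; what a row does not reach only later rows make up. A row lasts 1/12 s, in which the tool goes at most 41.7 mm and 7.16 degrees, less where a joint would pass 70% of its speed; a pose out of reach is approached as far as the arm can. A call with a gripper value outside its range is refused whole. The fingers move at their own pace and stop on an object; "squeeze" is the grip in N (left out, the last holds). Time passes only in rows, so rows that repeat a pose let the fingers close. It gives the time, the measured TCP pose, the force and the opening at its end, in the units of the state.
- env.observe(): the state, without advancing time (a new reading comes with each control period).
- get_image(name): name is "side" or "top"; returns a dict with "img" (400x640x3 uint8, red, green, blue), "fx", "fy", "cx", "cy" (pixels), "rvec" (rotation vector, rad) and "tvec" (3), from world to camera coordinates, as OpenCV has them. Camera axes: x right, y down, z forward; pixel columns grow to the right and rows downward; lengths in m; the calibration is good to about 2 mm. A picture is of the moment at which its call begins. There is no depth.
- env.close_job(): hands the job in, once; it reports no verdict.
The state is a dict: "time_s": time; "q": joint angles; "qvel": joint speeds; "joint_efforts": joint torques, N m; "position": TCP position; "tool_rot": TCP orientation; "ft_force": force on the tool from outside, world axes, zero at the start; "wrist_torque": the same for the moment, N m; "grip_width": finger opening in m.
Only numpy, scipy, OpenCV 4.12 (cv2) and the standard library are available. Lean on these libraries where they do the work, as an engineer would, in place of code of your own. Each camera call takes 0.05 s, during which the arm holds its last target.

## Working session

There is one attempt and no reset: what is moved stays moved. The work goes in short steps, Python scripts to look and compute and a tool call to move; the robot and the scene stay as the last step left them, time stands still between calls to the robot, and variables do not carry over. Pictures are saved under pics/ and viewed, and the job is handed in when it is done.

Besides the shell and the picture viewer there is one more tool, called by a JSON object that holds its "op" and its "data", one argument or row to a line. carry_out: Moves the arm, as the interface text tells. Its arguments: {"type":"object","properties":{"targets":{"type":"array"},"squeeze":{"type":"number"}},"required":["targets"]}

```bash
mkdir -p pics; cat > h.py <<'E'
import numpy as np, cv2
from rig import env, get_image
def ray(c,u,v):
    R,_=cv2.Rodrigues(np.array(c["rvec"],float)); t=np.array(c["tvec"],float).reshape(3)
    d=R.T@np.array([(u-c["cx"])/c["fx"],(v-c["cy"])/c["fy"],1.0]); return -R.T@t,d
def onplane(c,u,v,z):
    o,d=ray(c,u,v); return o+d*(z-o[2])/d[2]
def proj(c,P):
    K=np.array([[c["fx"],0,c["cx"]],[0,c["fy"],c["cy"]],[0,0,1.]])
    return cv2.projectPoints(np.array(P,float).reshape(-1,3),np.array(c["rvec"],float),np.array(c["tvec"],float),K,None)[0].reshape(-1,2)
E
python3 - <<'E'
from h import *
s=env.observe(); print(s, env.tip_reach)
for n in("top","side"):
    c=get_image(n); cv2.imwrite(f"pics/{n}0.png",c["img"][:,:,::-1]); print(n,{k:v for k,v in c.items() if k!="img"}, ray(c,320,200))
E
```

```text
{'time_s': 0.0, 'q': array([ 6.45541317e+01,  2.18424378e+01,  7.43832189e+01, -1.91716699e-03,
        8.38564015e+01, -1.23367786e+01]), 'qvel': array([ 0.04028384,  0.04216665, -0.1092688 ,  0.00281419,  0.01215699,
        0.05189055]), 'joint_efforts': array([ 1.02076989e-03, -4.48457873e+01, -2.31274974e+01, -1.28283295e-04,
        4.70937928e-03, -3.61547634e-06]), 'position': array([0.12465566, 0.5354377 , 0.25270721]), 'tool_rot': array([[ 9.73940735e-01, -5.85308634e-04,  2.26801899e-01],
       [-2.26802489e-01, -1.30754526e-03,  9.73939896e-01],
       [-2.73501683e-04, -9.99998974e-01, -1.40622104e-03]]), 'ft_force': array([-0.07549387,  0.0324105 ,  0.86713821]), 'wrist_torque': array([ 0.00968255,  0.05355698, -0.02734285]), 'grip_width': 0.08551188555653925} 0.022
top {'fx': 435.81723810976547, 'fy': 435.81723810976547, 'cx': 319.82973584533966, 'cy': 200.0301582485015, 'rvec': array([ 2.21024832, -2.15371826,  0.11535791]), 'tvec': array([-0.02850681,  0.54191257,  0.91092839])} (array([ 0.45765402, -0.0014796 ,  0.9564638 ]), array([ 0.0907254 , -0.01426147, -0.9957739 ]))
side {'fx': 505.9583246394452, 'fy': 505.9583246394452, 'cx': 321.3481002410617, 'cy': 208.5598108347395, 'rvec': array([ 2.1269096 , -0.91121571,  0.40386932]), 'tvec': array([-0.38797531,  0.30766757,  0.92141002])} (array([-0.0834145 , -0.63199008,  0.82934381]), array([ 0.54748914,  0.5409028 , -0.63872773]))
```

View pics/top0.png

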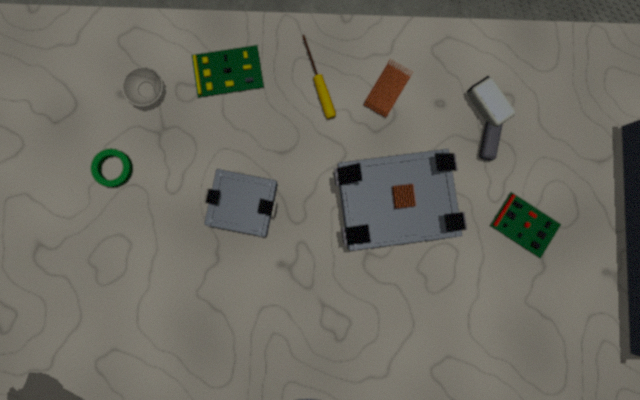

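View pics/side0.png

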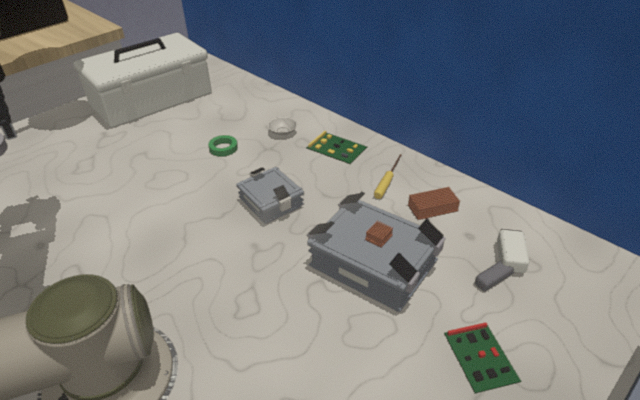

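The top view shows the large case with corners near (337,162), (455,151), (464,237) and (346,250), and its clips at (348,174), (445,162), (357,234) and (454,222). The side view shows all four clips standing, with the arm clear of the case.

```bash
python3 - <<'E'
from h import *
c=get_image("top"); im=c["img"].astype(int)
sub=np.zeros(im.shape[:2],bool); sub[135:265,325:480]=1
r,b=im[...,0],im[...,2]
m=((b-r>=2)|(im.sum(2)<130))&sub
m=cv2.morphologyEx(m.astype(np.uint8),cv2.MORPH_OPEN,np.ones((3,3)))
cs,_=cv2.findContours(m,cv2.RETR_EXTERNAL,cv2.CHAIN_APPROX_NONE); k=max(cs,key=cv2.contourArea)
out=im.astype(np.uint8)[:,:,::-1].copy()
bx=cv2.boxPoints(cv2.minAreaRect(k)); print("box",bx)
W=[onplane(c,*p,0.085)[:2] for p in bx]; print(np.round(W,4))
W=np.array(W); print("centre",W.mean(0),[np.linalg.norm(W[i]-W[i-1]) for i in range(4)],[np.degrees(np.arctan2(*(W[i]-W[i-1])[::-1])) for i in range(4)])
blk=((im.sum(2)<120)&sub).astype(np.uint8)
n,l,st,ce=cv2.connectedComponentsWithStats(blk)
for i in range(1,n):
    if st[i,4]>60: print(st[i],ce[i],np.round(onplane(c,*ce[i],0.1)[:2],4))
cv2.drawContours(out,[k],-1,(0,0,255),1); cv2.drawContours(out,[bx.astype(int)],-1,(0,255,0),1)
cv2.imwrite("pics/m1.png",cv2.resize(out[130:270,320:485],None,fx=4.5,fy=4.0,interpolation=0))
s=get_image("side"); cv2.imwrite("pics/s1.png",cv2.resize(s["img"][180:320,290:460,::-1],None,fx=4,fy=4))
E
```

```text
box [[335.7654  162.81052]
 [454.1743  147.41739]
 [465.58524 235.19394]
 [347.17636 250.58707]]
[[ 0.6135 -0.044 ]
 [ 0.6521 -0.285 ]
 [ 0.474  -0.3075]
 [ 0.4375 -0.0705]]
centre [ 0.544265   -0.17674962] [np.float64(0.1780048893744809), np.float64(0.24408310179785536), np.float64(0.17945069387430584), np.float64(0.23973134140299782)] [np.float64(8.584409585590125), np.float64(-80.91007887682929), np.float64(-172.80252609453981), np.float64(98.76610882117058)]
[435 153  21  19 328] [444.3902439  162.12804878] [ 0.6183 -0.2604]
[337 164  25  22 402] [348.95024876 174.14179104] [ 0.5888 -0.0699]
[444 213  21  19 336] [453.87797619 221.79464286] [ 0.4995 -0.2791]
[345 225  25  20 399] [356.96992481 234.52631579] [ 0.4696 -0.088 ]
```

View pics/m1.png

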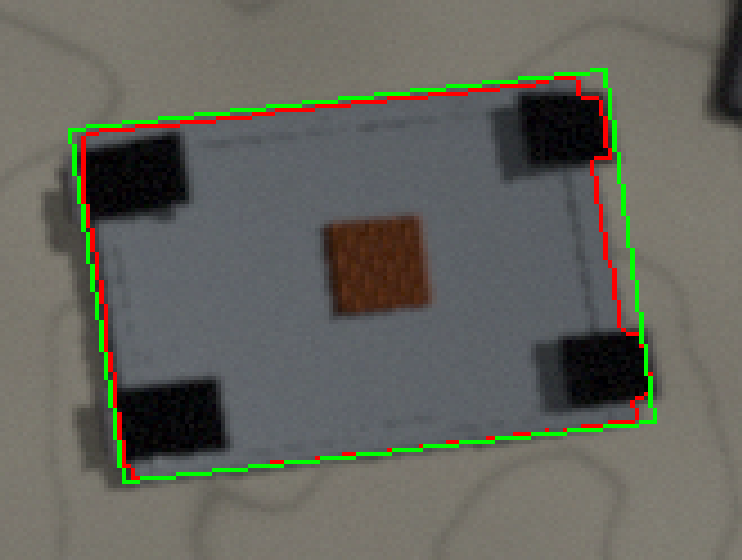

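View pics/s1.png

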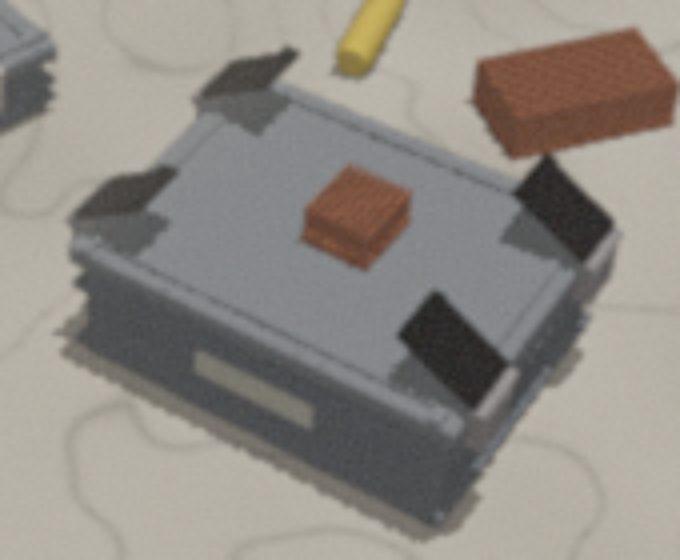

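```bash
python3 - <<'E'
from h import *
c=get_image("top");s=get_image("side")
P=[(338,163),(448.4,149.3),(461.8,235.8),(349.3,249.5)]
W=np.array([onplane(c,*p,0.085)[:2] for p in P]); print(W.round(4))
for i in range(4):
    d=W[i]-W[i-1]; print(np.linalg.norm(d),np.degrees(np.arctan2(d[1],d[0])))
ctr=W.mean(0); 
# yaw: avg far/near edges (dir +y) 
d=(W[0]-W[1])+(W[3]-W[2]); yaw=np.arctan2(d[1],d[0])-np.pi/2
e=(W[0]-W[3])+(W[1]-W[2]); print("ctr",ctr,"yaw",np.degrees(yaw),np.degrees(np.arctan2(e[1],e[0])))
yaw=.57*yaw+.43*np.arctan2(e[1],e[0])
R=np.array([[np.cos(yaw),-np.sin(yaw)],[np.sin(yaw),np.cos(yaw)]])
def w(x,y,z): return np.r_[ctr+R@np.array([x,y])/1000,z/1000]
for n,cc in(("t",c),("s",s)):
    im=cc["img"][:,:,::-1].copy(); big=cv2.resize(im,None,fx=4,fy=4)
    def ln(A,col):
        q=proj(cc,[w(*a) for a in A]); cv2.polylines(big,[(q*4+1.5).astype(int)],True,col,1)
    ln([(90,115,85),(90,-115,85),(-90,-115,85),(-90,115,85)],(0,255,0))
    for sx in(1,-1):
        for sy in(1,-1):
            for a in(.5,):
                L=56; h=lambda dx:[(60*sx+dx,120*sy,88),(60*sx+dx,sy*(120-L*np.cos(a)),88+L*np.sin(a))]
                A=h(-18);B=h(18); ln([A[0],A[1],B[1],B[0]],(0,0,255))
    q=proj(cc,w(0,0,85))[0]*4; x,y=int(q[0]),int(q[1]); cv2.imwrite(f"pics/f{n}.png",big[max(0,y-300):y+300,x-350:x+350])
for nm,x,y in(("NR",-60,-95),("NL",-60,95),("FR",60,-95),("FL",60,95)): print(nm,w(x,y,94).round(4))
print(np.degrees(yaw))
E
```

```text
[[ 0.6132 -0.0485]
 [ 0.6478 -0.2732]
 [ 0.4726 -0.2998]
 [ 0.4397 -0.0747]]
0.1754662474328552 8.594640219437112
0.22728548118854258 -81.24783862706418
0.17722455989500605 -171.33630357817088
0.22750104638938837 98.30921493707271
ctr [ 0.54335241 -0.17406158] yaw 8.530583177935693 8.629340457804588
NR [ 0.4982 -0.2769  0.094 ]
NL [ 0.4699 -0.0891  0.094 ]
FR [ 0.6168 -0.2591  0.094 ]
FL [ 0.5885 -0.0712  0.094 ]
8.573048808279319
```

View pics/ft.png

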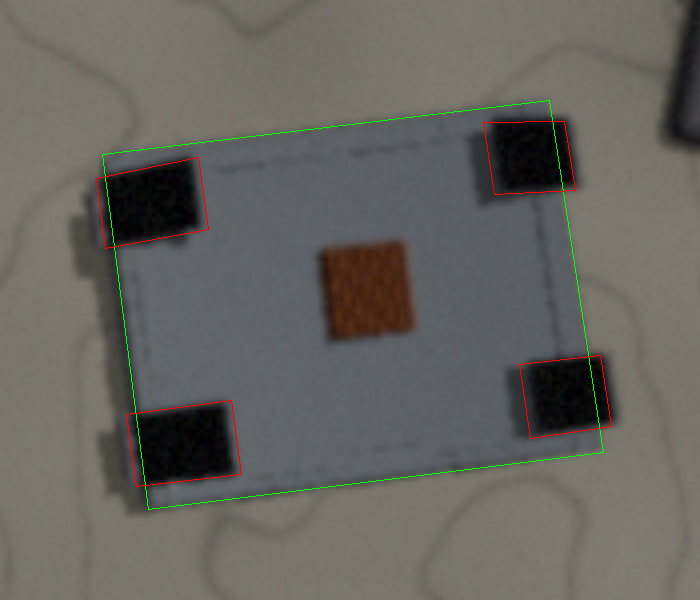

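View pics/fs.png

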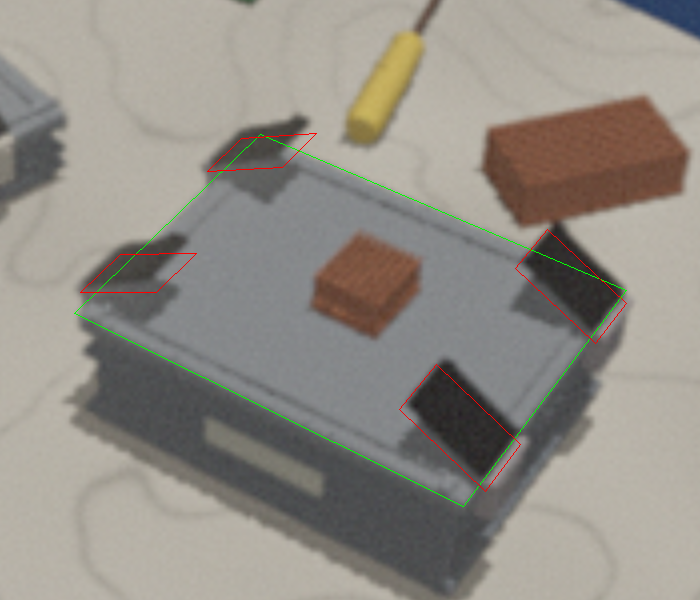

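The model agrees with the top view. The side view differs by about 3 mm, which is small enough for pressing. Next I close the gripper, align it with the case and move above the far-left clip.

{"op": "carry_out", "data": {
  "targets": [
    [[1,30,-40,0,0,0,3],[1,60,-80,0,0,0,6],[1,90,-118,0,0,0,9],[1,115,-150,0,0,0,12],[1,140,-182,0,0,0,15],[1,165,-215,0,0,0,18],[1,190,-248,0,0,0,20],[1,215,-280,0,0,0,22],[1,240,-313,0,0,0,22],[1,265,-345,0,0,0,22],[1,290,-378,0,0,0,22],[1,315,-410,0,0,0,22],[1,340,-443,0,0,0,22],[1,365,-476,0,0,0,22],[1,390,-508,0,0,0,22],[1,415,-541,0,0,0,22],[1,440,-574,0,0,0,22],[1,465,-606,0,0,0,22],[1,465,-606,0,0,0,22],[1,465,-606,0,0,0,22]]
  ],
  "squeeze": 30
}}

```text
time_s: 1.97
position: [0.5911, -0.0734, 0.2521]
tool_rot: [[0.989, -0.001, -0.151], [0.151, -0.0, 0.989], [-0.001, -1.0, -0.0]]
ft_force: [-0.3, 0.1, -1.1]
grip_width: 0.0001
```

{"op": "carry_out", "data": {
  "targets": [
    [[1,0,0,-30,0,0,0],[1,0,0,-60,0,0,0],[1,0,0,-80,0,0,0],[1,0,0,-80,0,0,0],[1,0,0,-80,0,0,0]]
  ]
}}

```text
time_s: 2.38
position: [0.5893, -0.0695, 0.1735]
tool_rot: [[0.988, -0.001, -0.155], [0.155, 0.001, 0.988], [-0.001, -1.0, 0.001]]
ft_force: [1.0, 0.6, 0.6]
grip_width: -0.0002
```

```bash
python3 - <<'E'
from h import *
for n in("top","side"):
    c=get_image(n); s=env.observe()
    p=s["position"]; q=proj(c,[p,p-[0,0,.022]]); print(n,q)
    im=c["img"][:,:,::-1].copy()
    x,y=map(int,q[1]); x0,y0=max(0,x-100),max(0,y-75)
    for a in q: cv2.circle(im,tuple(int(v) for v in a),2,(0,0,255),-1)
    cv2.imwrite(f"pics/{n}2.png",cv2.resize(im[y0:y0+150,x0:x0+200],None,fx=3.5,fy=3.5))
print(s["position"],s["ft_force"])
E
```

```text
top [[352.30913834 167.36746482]
 [351.24314182 169.31122105]]
side [[353.78002867 173.91995847]
 [353.47320181 182.01832946]]
[ 0.59022629 -0.07003312  0.17521565] [ 0.6429684  -0.2815596   0.15730077]
```

View pics/side2.png

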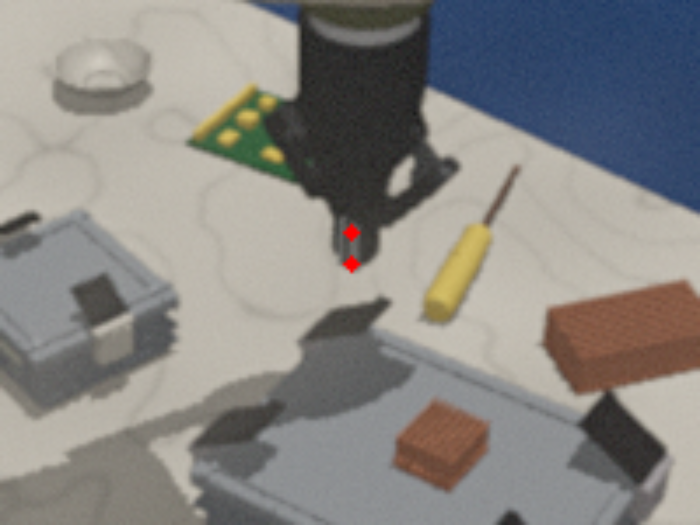

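View pics/top2.png

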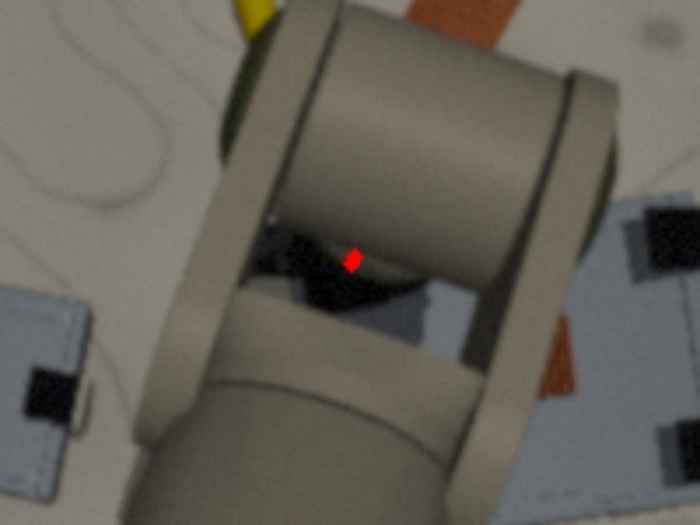

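The fingertips really are 22 mm ahead of the TCP, and they sit over the far-left clip. I'll press down gently.

{"op": "carry_out", "data": {
  "targets": [
    [[1,0,0,-10,0,0,0],[1,0,0,-18,0,0,0],[1,0,0,-26,0,0,0],[1,0,0,-32,0,0,0],[1,0,0,-38,0,0,0],[1,0,0,-43,0,0,0],[1,0,0,-48,0,0,0],[1,0,0,-52,0,0,0],[1,0,0,-55,0,0,0],[1,0,0,-56,0,0,0],[1,0,0,-56,0,0,0]]
  ]
}}

```text
time_s: 3.4
position: [0.5895, -0.0702, 0.1167]
tool_rot: [[0.988, -0.001, -0.154], [0.154, 0.001, 0.988], [-0.001, -1.0, 0.001]]
ft_force: [-0.0, -0.3, -0.9]
grip_width: -0.0003
```

{"op": "carry_out", "data": {
  "targets": [
    [[1,0,0,-2,0,0,0],[1,0,0,-3,0,0,0],[1,0,0,-3,0,0,0]]
  ]
}}

```text
time_s: 3.65
position: [0.5897, -0.0703, 0.1158]
tool_rot: [[0.988, 0.001, -0.155], [0.155, -0.001, 0.988], [0.001, -1.0, -0.001]]
ft_force: [-5.2, 1.1, 12.7]
grip_width: -0.0002
```

{"op": "carry_out", "data": {
  "targets": [
    [[1,0,0,20,0,0,0],[1,0,0,45,0,0,0],[1,0,0,70,0,0,0],[1,0,0,70,0,0,0]]
  ]
}}

```text
time_s: 3.98
position: [0.5913, -0.0706, 0.1889]
tool_rot: [[0.988, 0.008, -0.155], [0.155, -0.002, 0.988], [0.007, -1.0, -0.003]]
ft_force: [0.5, -0.1, 0.3]
grip_width: 0.0
```

```bash
python3 - <<'E'
from h import *
c=get_image("side"); cv2.imwrite("pics/s3.png",cv2.resize(c["img"][150:320,290:470,::-1],None,fx=3.5,fy=3.5)); print(env.observe()["position"])
E
```

```text
[ 0.59050735 -0.070408    0.18648017]
```

View pics/s3.png

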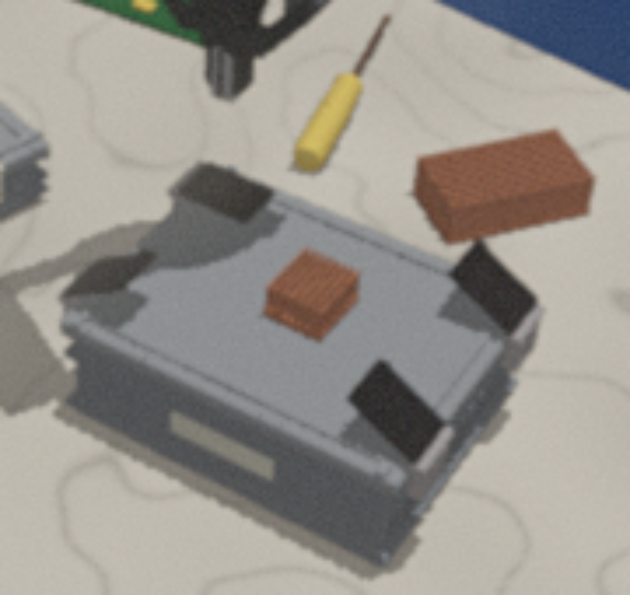

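The far-left clip at (222,190) now lies flat and the other three still stand. Next is the near-right clip, diagonally opposite.

{"op": "carry_out", "data": {
  "targets": [
    [[1,-13,-30,0,0,0,0],[1,-26,-60,0,0,0,0],[1,-39,-90,0,0,0,0],[1,-52,-120,0,0,0,0],[1,-66,-150,0,0,0,0],[1,-79,-180,0,0,0,0],[1,-90,-206,0,0,0,0],[1,-90,-206,0,0,0,0],[1,-90,-206,-15,0,0,0],[1,-90,-206,-28,0,0,0],[1,-90,-206,-36,0,0,0],[1,-90,-206,-43,0,0,0],[1,-90,-206,-49,0,0,0],[1,-90,-206,-54,0,0,0],[1,-90,-206,-59,0,0,0],[1,-90,-206,-63,0,0,0],[1,-90,-206,-67,0,0,0],[1,-90,-206,-69,0,0,0],[1,-90,-206,-70,0,0,0],[1,-90,-206,-70,0,0,0]]
  ]
}}

```text
time_s: 5.7
position: [0.5001, -0.2759, 0.1158]
tool_rot: [[0.988, 0.001, -0.155], [0.155, -0.0, 0.988], [0.001, -1.0, -0.001]]
ft_force: [-1.4, 4.7, 13.5]
grip_width: -0.0003
```

{"op": "carry_out", "data": {
  "targets": [
    [[1,0,0,20,0,0,0],[1,0,0,45,0,0,0],[1,0,0,70,0,0,0],[1,0,0,70,0,0,0]]
  ]
}}

```text
time_s: 6.03
position: [0.5011, -0.2774, 0.1889]
tool_rot: [[0.988, 0.006, -0.155], [0.155, -0.006, 0.988], [0.005, -1.0, -0.007]]
ft_force: [0.3, -0.0, 1.2]
grip_width: 0.0001
```

```bash
python3 - <<'E'
from h import *
c=get_image("side"); cv2.imwrite("pics/s4.png",cv2.resize(c["img"][150:320,290:470,::-1],None,fx=3.5,fy=3.5)); print(env.observe()["position"])
E
```

```text
[ 0.50050685 -0.27688698  0.18651001]
```

View pics/s4.png

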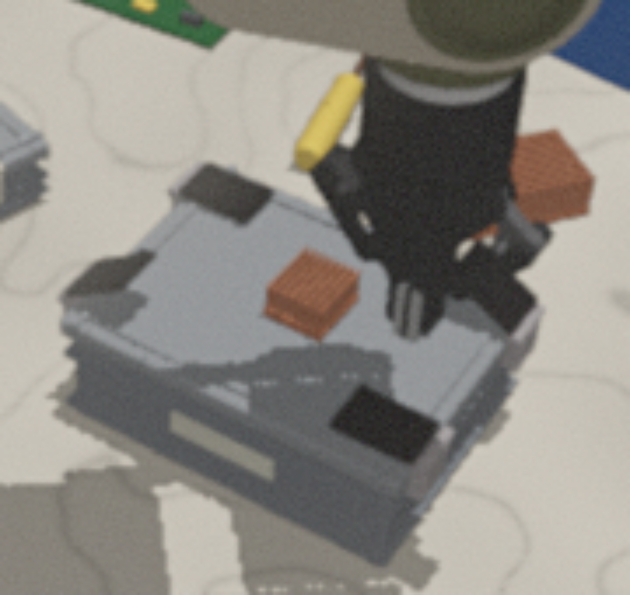

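The near-right clip at (387,422) is flat, and the near-left and far-right clips still stand. The far-right clip is third.

{"op": "carry_out", "data": {
  "targets": [
    [[1,30,5,0,0,0,0],[1,60,9,0,0,0,0],[1,90,14,0,0,0,0],[1,119,18,0,0,0,0],[1,119,18,0,0,0,0],[1,119,18,-15,0,0,0],[1,119,18,-28,0,0,0],[1,119,18,-36,0,0,0],[1,119,18,-43,0,0,0],[1,119,18,-49,0,0,0],[1,119,18,-54,0,0,0],[1,119,18,-59,0,0,0],[1,119,18,-63,0,0,0],[1,119,18,-67,0,0,0],[1,119,18,-69,0,0,0],[1,119,18,-70,0,0,0],[1,119,18,-70,0,0,0]]
  ]
}}

```text
time_s: 7.5
position: [0.6191, -0.258, 0.1159]
tool_rot: [[0.988, 0.002, -0.155], [0.155, -0.0, 0.988], [0.002, -1.0, -0.001]]
ft_force: [-0.9, 2.8, 10.0]
grip_width: 0.0001
```

{"op": "carry_out", "data": {
  "targets": [
    [[1,0,0,20,0,0,0],[1,0,0,45,0,0,0],[1,0,0,70,0,0,0],[1,0,0,70,0,0,0]]
  ]
}}

```text
time_s: 7.83
position: [0.6201, -0.2593, 0.1897]
tool_rot: [[0.988, 0.008, -0.155], [0.155, -0.005, 0.988], [0.007, -1.0, -0.006]]
ft_force: [-0.1, -0.3, 1.2]
grip_width: -0.0002
```

```bash
python3 - <<'E'
from h import *
c=get_image("side"); cv2.imwrite("pics/s5.png",cv2.resize(c["img"][150:320,290:470,::-1],None,fx=3.5,fy=3.5)); print(env.observe()["position"])
E
```

```text
[ 0.61950522 -0.25894558  0.18707481]
```

View pics/s5.png

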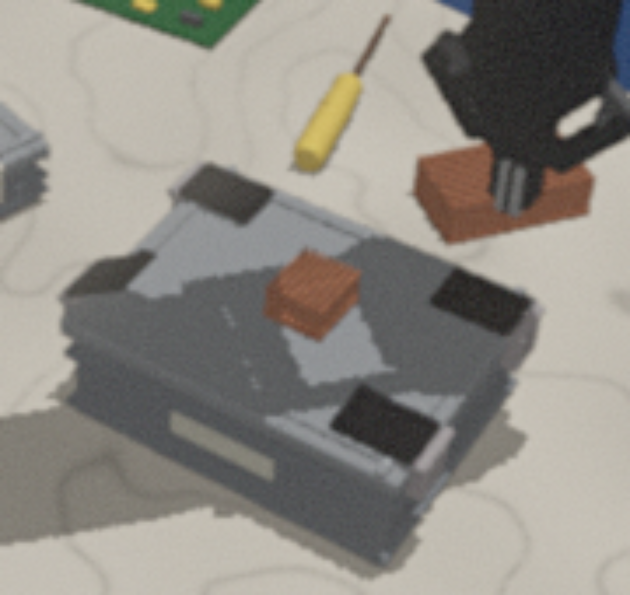

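The far-right clip at (483,302) is flat and only near-left stands, at (110,275). I'll shut it last.

{"op": "carry_out", "data": {
  "targets": [
    [[1,-21,24,0,0,0,0],[1,-42,48,0,0,0,0],[1,-63,73,0,0,0,0],[1,-84,97,0,0,0,0],[1,-105,121,0,0,0,0],[1,-126,146,0,0,0,0],[1,-147,170,0,0,0,0],[1,-147,170,0,0,0,0],[1,-147,170,-15,0,0,0],[1,-147,170,-28,0,0,0],[1,-147,170,-36,0,0,0],[1,-147,170,-43,0,0,0],[1,-147,170,-49,0,0,0],[1,-147,170,-54,0,0,0],[1,-147,170,-59,0,0,0],[1,-147,170,-63,0,0,0],[1,-147,170,-67,0,0,0],[1,-147,170,-69,0,0,0],[1,-147,170,-70,0,0,0],[1,-147,170,-70,0,0,0]]
  ]
}}

```text
time_s: 9.55
position: [0.4725, -0.0891, 0.1157]
tool_rot: [[0.988, 0.003, -0.155], [0.155, -0.002, 0.988], [0.002, -1.0, -0.002]]
ft_force: [-1.7, -2.2, 14.1]
grip_width: 0.0001
```

{"op": "carry_out", "data": {
  "targets": [
    [[1,0,0,20,0,0,0],[1,0,0,45,0,0,0],[1,0,0,70,0,0,0],[1,0,20,90,0,0,0],[1,0,50,100,0,0,0],[1,0,80,110,0,0,0],[1,0,110,120,0,0,0],[1,0,140,120,0,0,0],[1,0,140,120,0,0,0],[1,0,140,120,0,0,0]]
  ]
}}

```text
time_s: 10.38
position: [0.4714, 0.0528, 0.2341]
tool_rot: [[0.988, -0.0, -0.157], [0.157, 0.0, 0.988], [-0.0, -1.0, 0.0]]
ft_force: [0.5, 0.1, -1.2]
grip_width: -0.0
```

```bash
python3 - <<'E'
from h import *
c=get_image("side"); cv2.imwrite("pics/s6.png",cv2.resize(c["img"][150:320,290:470,::-1],None,fx=3.5,fy=3.5)); print(env.observe()["position"],env.observe()["ft_force"])
E
```

```text
[0.47157621 0.05185109 0.23402331] [ 0.02719838 -0.97390372 -0.34606606]
```

View pics/s6.png

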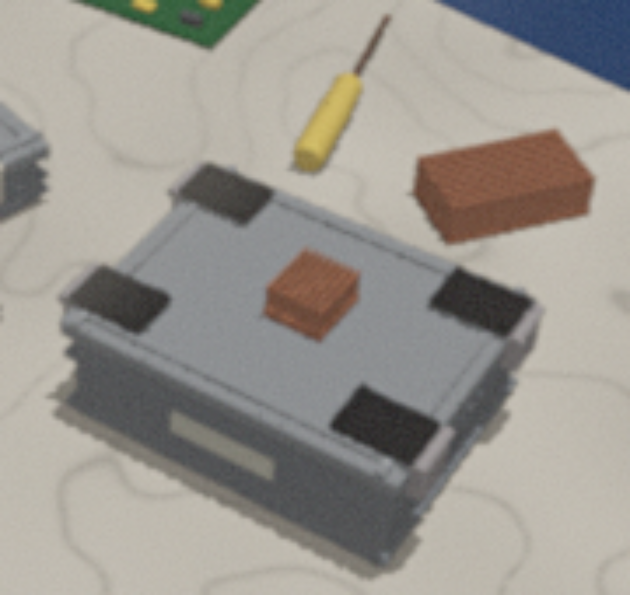

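All four clips lie flat, at (222,190), (120,298), (483,302) and (387,422), and the arm is clear of everything.

```bash
python3 -c "
from rig import env
print(env.close_job())"
```

```text
the job is handed in; nothing more can be done
None
```

All four clips of the larger case are shut, and I've handed the job in at about 10.5 s of the 50 s allowed. The order was far-left, then near-right diagonally opposite, then far-right, then near-left.

- **Clips:** I pressed each clip with the closed fingertips until it met its stop, with the fingertips at about 94 mm height and 10–14 N. A side-view picture after each press showed that clip flat and the remaining ones still standing. The last picture shows all four flat and the heat sink where it was. I judged the clip angles by eye from the pictures and did not measure them.
- **Robot:** It ended about 14 cm to the side and 12 cm up from the last clip, with the force reading near zero, so it was touching nothing.
- **Disagreement:** My case position from the top view was about 3 mm off the side view. That was too small to affect the pressing.

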